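Oil a pudding mould at the pump bottle

ROBOT

A 7-joint arm with a two-finger parallel gripper is mounted at the origin on the work surface; the furniture and walls round the work are solid. World frame = base frame: x ahead of the robot, y to its left, z up, the work surface at z = 0. Lengths are in m, angles in rad, forces in N, time in s.
With the tool pointing down it reaches from about 0.4 to 0.85 m from the base axis. Payload 10.4 kg.
Tool frame: the origin (TCP) lies at the very end of the fingers, on their centre line; the grasp point (between the pads) lies 19 mm behind it; z points along the fingers, y is the line along which they close (so a half turn about z gives the same grasp; the last joint's range is limited). The gripper opens to 87 mm and grips with 3 to 60 N. Pads are 19 mm wide; open, the fingers measure 117 mm over their backs; the gripper's body (75 mm by 190 mm) begins 51 mm behind the grasp point.
Start: joints at [1.136, 0.332, -0.065, 1.46, 0.022, 1.35, -0.088], TCP at [0.25, -0.573, 0.2] pointing down, gripper open.
Joint ranges: [-2.6, 2.6], [-0.5, 2.12], [-1.47, 1.34], [0.16, 2.42], [-1.27, 4.41], [0.06, 2.06], [-2.6, 2.6]. Speed limits (rad/s): [2.22, 2.22, 2.79, 2.79, 3.14, 3.14, 3.14].

INTERFACE

Orientations are given as a unit quaternion [x, y, z, w].
In Python, from bench import read_state, cams, workorder gives the robot as it stands.
- The arm moves only by the shell command python3 -m crank 'ROWS' [FORCE]. ROWS is text: rows parted by semicolons, each of 5 numbers parted by spaces: the shift along the tool's x, y, z scaled (see below), then the turn about the tool's z scaled (see below), then the opening, from -1 (shut) to 1 (fully open). In form: dx dy dz yaw jaw; .... A call has 1 to 10 rows; each row shifts and turns the commanded pose from where the row before left it, along the tool's axes as they then stand; what a row does not reach is not made up. The controller multiplies each number of a shift by 200 mm and each number of a turn by 90 degrees. A row lasts 1/10 s, in which the tool goes at most 50 mm and 8.59 degrees, less where a joint would pass 70% of its speed; a pose out of reach is approached as far as the arm can. A call with a number of a shift or a turn outside -1 to 1 is refused whole. A call with a gripper value outside its range is refused whole. The fingers move at their own pace and stop on an object; FORCE is the grip in N (left out, the last holds). Time passes only in rows, so rows that do not move let the fingers close. It gives the time, the measured TCP pose, the force, the opening and the grip force at its end, in the units of the state.
- read_state(): the state, without advancing time (a new reading comes with each control period).
- cams.camera(name): name is "side" or "top" or "wrist"; returns a dict with "img" (400x640x3 uint8, blue, green, red), "K" (3x3 intrinsics, pixels), "xyz" and "attitude" of the camera in the world; the wrist camera has in their place "mount" (4x4, takes a point from camera to tool coordinates, whose origin is the TCP and whose axes are the flange's). Camera axes: x right, y down, z forward; pixel columns grow to the right and rows downward; lengths in m; the calibration is good to about 2 mm. A picture is of the moment at which its call begins: read the wrist's pose just before it. There is no depth.
- workorder.close_job(): hands the job in; it is judged then, once.
The state is a dict: "time": time; "joint_positions": joint angles; "joint_vel": joint speeds; "joint_torque": joint torques, N m; "ee_pos": TCP position; "eef_rot": TCP orientation; "ft_force": force on the tool from outside, world axes, zero at the start; "torque": the same for the moment, N m; "width": finger opening in m; "grip_force": force on a finger pad.
Only numpy, scipy, OpenCV 4.12 (cv2) and the standard library are available. Lean on these libraries where they do the work, as an engineer would, in place of code of your own. Each camera call takes 0.05 s, during which the arm holds its last target. There are 200 camera calls.

TASK

Oil the last pudding mould, the one standing on the worktop: stand it upright on the drip tray of the pump bottle, centred under the spout, and let go of it; then push the pump head right down and let it rise fully again with the mould still under the spout. Then set the mould down upright on the baking sheet, in the gap in the middle of the row between the other two moulds. Do not work the pump without the mould under the spout, do not drop the mould, and do not knock over or shift the other moulds, the sugar shaker or the spice jar.

Things in the scene. Friction and masses are not known exactly. Their poses are not given: they have to be found in the camera images.
- mould: the mould to be oiled: open-topped plain aluminium pudding mould, a straight round cup with a slight taper: 62 mm across at the rim, 55 mm at the base, 60 mm tall, wall 3 mm, about 70 g. Origin at the centre of its underside, z up. It starts upright on the bare worktop, to the left of the pump bottle
- dispenser: fixed pump bottle: a white round bottle, 74 mm across, 144 mm to its neck, grey ribbed collar to 170 mm, strapped to a steel stand plate that is screwed down. Origin on the worktop under the bottle's axis; its -x axis points along the spout, to the front and somewhat to the left. The plate is 4 mm thick, 130 mm wide (y), from x -150 to +56 mm
- drip_tray (a point): centre of the floor of the drip tray, the front part of the stand plate: floor 4 mm above the worktop, 101 mm (dispenser x) by 124 mm (y) inside a 3 mm thick rim that stands 10 mm above the worktop; the spout's mouth is above it, within 7 mm of its centre
- pump (a joint): stroke of the sprung pump head, straight down: 0 = up (at rest), 0.020 m = fully down; about 4 N starts it, 9 N holds it at the bottom; it springs back when let go
- pump_top (a point): centre of the top of the grey pump head, a flat round button 39 mm across on the bottle's axis, 214 mm above the worktop at rest; moves down with the pump
- spout (a point): mouth of the spout, a downturned grey tube 11 mm thick that reaches 90 mm out from the bottle's axis along the dispenser's -x and rises to 216 mm height; its mouth is 172 mm above the worktop at rest and moves down with the pump. There is too little room above a mould standing here for an upright gripper
- pan: fixed aluminium baking sheet 350 mm (its x) by 170 mm (its y), floor 3 mm thick, rim 18 mm high. Origin at the centre of its underside. The two finished moulds stand on its x axis near x -125 and +125 mm; the gap between them is round its centre
- pan_mould_a: finished mould on the baking sheet at its -x end (leave alone): same shape and size as the other, origin at the centre of its underside
- pan_mould_b: finished mould on the baking sheet at its +x end (leave alone): same shape and size as the other, origin at the centre of its underside
- shaker: bystander: sugar shaker, clear round body with a domed grey top, 44 mm across and 90 mm tall, on the worktop left of the pump bottle; origin at the centre of its underside
- jar: bystander: glass spice jar with a dark lid, 44 mm across and 105 mm tall, right of the pump bottle; origin at the centre of its underside
There are look-alikes about, which are no part of the job. Leave any black, blue or purple look-alike of the mould alone.

How it is judged:
By the outcome, as a careful person would: the job done as asked, in the order asked, and still so for the second after the job is handed in, with the robot touching nothing.
It also fails if it takes over 72 s, if anything falls off the work surface, if the arm or the gripper's body presses on something with over 40 N, if the wrist force passes 120 N, or if a joint passes its speed limit or range.

## Working session

There is one attempt and no reset: what is moved stays moved. The work goes in short steps, Python scripts to look and compute and a shell command to move; the robot and the scene stay as the last step left them, time stands still between calls to the robot, and variables do not carry over. Pictures are saved under pics/ and viewed, at most 10 in all, crops included, and the job is handed in when it is done.

```bash
mkdir -p pics; ls
python3 - <<'E'
from bench import read_state,cams
import cv2,numpy as np
s=read_state();print(s)
for n in("top","side"):
    c=cams.camera(n);cv2.imwrite(f"pics/{n}0.png",c["img"]);print(n,c["K"],c["xyz"],c["attitude"])
E
```

```text
pics
{'time': 0.0, 'joint_positions': array([ 1.13646129,  0.33286858, -0.06472102,  1.46096471,  0.02159567,
        1.34985816, -0.08847828]), 'joint_vel': array([ 8.40430710e-05,  1.11113634e-03,  4.30633197e-04,  4.26677421e-04,
        9.32935321e-05,  8.46686642e-04, -5.08728894e-04]), 'joint_torque': array([ 5.22043456e-05, -6.23239660e+01,  2.46683531e-02, -3.89892197e+01,
       -6.12649578e-02,  3.96263378e-02,  1.52885941e-04]), 'ee_pos': array([ 0.24996527, -0.57238293,  0.19944488]), 'eef_rot': array([ 9.78877428e-01,  2.04446788e-01, -1.69470288e-04, -6.80913027e-04]), 'ft_force': array([ 0.15247885,  0.58128479, -0.05759273]), 'torque': array([-0.00430616,  0.0066131 ,  0.04621369]), 'grip_force': 0.0, 'width': 0.08696000649826749}
top [[433.26783063   0.         320.85008094]
 [  0.         433.26783063 205.97680682]
 [  0.           0.           1.        ]] [0.36140322 0.00977146 1.70869743] [ 0.71084646 -0.70195762  0.03427494 -0.0278932 ]
side [[463.72106837   0.         316.40710405]
 [  0.         463.72106837 192.31389209]
 [  0.           0.           1.        ]] [-0.23293343  1.19173229  0.72937989] [-0.21832788  0.80253268 -0.53192091  0.15916774]
```

View pics/top0.png

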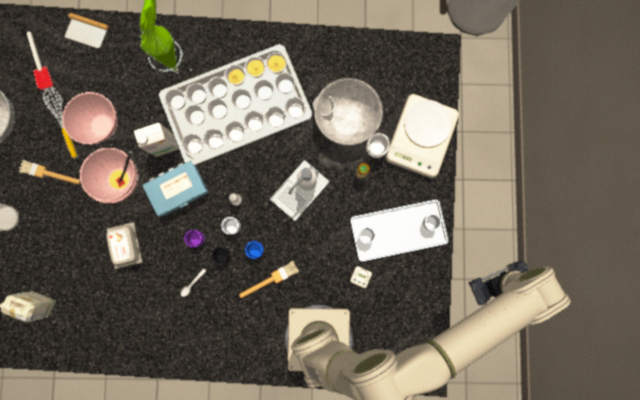

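View pics/side0.png

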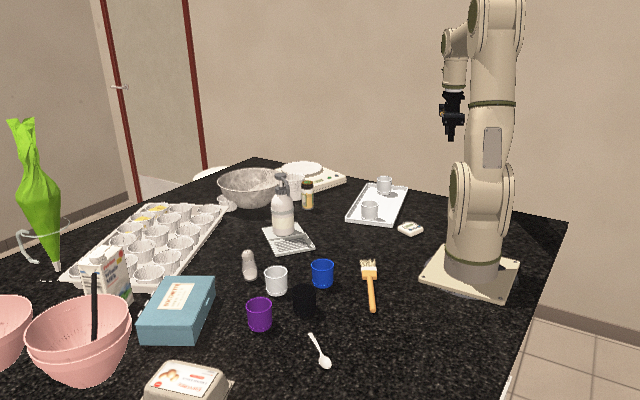

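The top view shows the arm's base at the lower centre. Four things could be the mould: silver (230,226), purple (194,238), black (221,258) and blue (254,250). A white cup at (377,146) is off by the bowl. The silver one fits: it is plain aluminium, on bare worktop, left of the bottle. In the side view it is at (276,281). I'll confirm that in an enlarged crop and measure.

```bash
cat > h.py <<'E'
import numpy as np,cv2
from scipy.spatial.transform import Rotation as R
from bench import read_state,cams
def cam(n):
    c=cams.camera(n); c["R"]=R.from_quat(c["attitude"]).as_matrix(); return c
def plane(c,uv,z):
    d=c["R"]@np.linalg.inv(c["K"])@np.r_[uv,1.]; return c["xyz"]+d*(z-c["xyz"][2])/d[2]
def proj(c,p):
    q=c["K"]@(c["R"].T@(np.asarray(p)-c["xyz"])); return q[:2]/q[2]
def wcam():
    s=read_state(); c=cams.camera("wrist"); m=c["mount"]; Rt=R.from_quat(s["eef_rot"]).as_matrix()
    c["R"]=Rt@m[:3,:3]; c["xyz"]=s["ee_pos"]+Rt@m[:3,3]; return c
def tri(c1,u1,c2,u2):
    A=[];b=[]
    for c,u in((c1,u1),(c2,u2)):
        d=c["R"]@np.linalg.inv(c["K"])@np.r_[u,1.]; d/=np.linalg.norm(d); P=np.eye(3)-np.outer(d,d); A.append(P); b.append(P@c["xyz"])
    return np.linalg.lstsq(np.vstack(A),np.hstack(b),rcond=None)[0]
def crop(im,x,y,w,h,k,f): cv2.imwrite(f,cv2.resize(im[y:y+h,x:x+w],None,fx=k,fy=k,interpolation=cv2.INTER_CUBIC))
E
python3 - <<'E'
from h import *
t=cam("top");s=cam("side")
a=cv2.resize(t["img"][150:270,190:450],None,fx=3,fy=3,interpolation=cv2.INTER_CUBIC)
b=cv2.resize(s["img"][165:305,230:430],None,fx=3,fy=3,interpolation=cv2.INTER_CUBIC)[:235*1]
cv2.imwrite("pics/crop1.png",a)
crop(s["img"],230,165,200,140,4,"pics/crop2.png")
print(plane(t,(230,226),.06),plane(s,(276,281),.03),plane(t,(0,0),0),plane(t,(640,400),0))
# pan mask
hsv=cv2.cvtColor(t["img"],cv2.COLOR_BGR2HSV)
m=((hsv[...,2]>110)&(hsv[...,1]<60)).astype(np.uint8)
n,l,st,ce=cv2.connectedComponentsWithStats(m)
for i in range(1,n):
    x,y,w,h,ar=st[i]
    if ar>60 and 180<ce[i][0]<460 and 120<ce[i][1]<290: 
        r=cv2.minAreaRect(cv2.findContours((l==i).astype(np.uint8),0,1)[0][0]); print(st[i],ce[i].round(1),r, plane(t,r[0],0).round(4))
E
```

```text
[0.42606734 0.33978555 0.06      ] [0.42823975 0.34673649 0.03      ] [1.34314934 1.32160079 0.        ] [-0.21882465 -1.237728    0.        ]
[ 270  160   59   61 1806] [299.2 190. ] ((299.2301025390625, 189.95132446289062), (34.14816665649414, 53.621089935302734), 41.18592834472656) [0.5749 0.0819 0.    ]
[229 193  13  12 120] [234.9 198.4] ((235.0, 198.5), (11.0, 12.0), 90.0) [0.5375 0.3354 0.    ]
[ 350  199   99   63 4331] [398.7 230. ] ((398.9163513183594, 229.83203125), (47.183631896972656, 92.72554016113281), 78.15792083740234) [ 0.4217 -0.314   0.    ]
[221 216  19  18 277] [229.9 225.1] ((230.0, 224.5), (17.0, 18.0), 90.0) [0.4343 0.352  0.    ]
[278 266  11  14  80] [283.  272.7] ((283.1000061035156, 272.70001220703125), (12.969193458557129, 5.813776969909668), 63.43495178222656) [0.2488 0.1394 0.    ]
[350 266  22  22 333] [360.6 276.7] ((360.62371826171875, 276.7216796875), (18.580835342407227, 18.27623176574707), 23.962491989135742) [ 0.2368 -0.1635  0.    ]
[180 269  26  28 177] [191.5 283.6] ((193.7500457763672, 282.7500305175781), (7.778173446655273, 35.35533905029297), 45.0) [0.2061 0.4857 0.    ]
```

View pics/crop1.png

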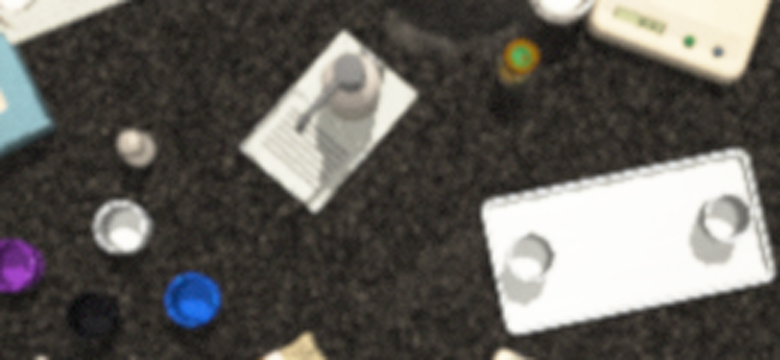

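View pics/crop2.png

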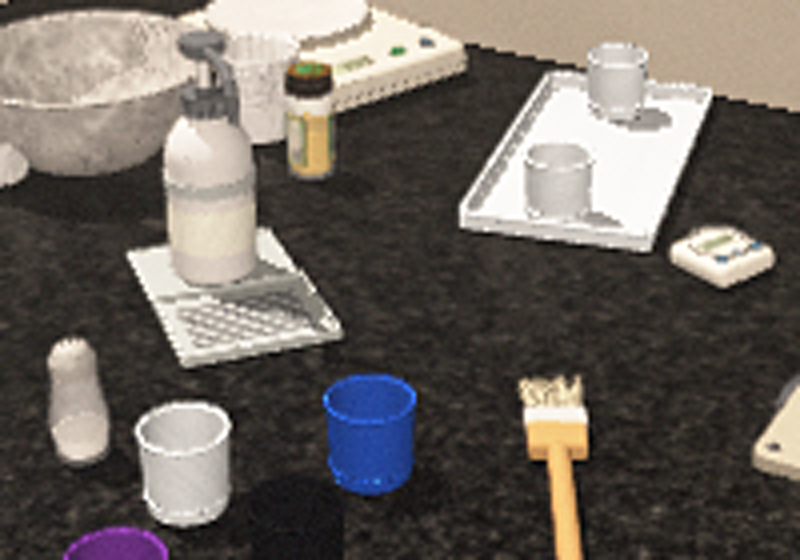

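The crops confirm the silver mould at crop1 (122,227), standing bare between the shaker, blue, black and purple. The plate, spout tip (300,125) and button (349,72) are also clear. I'll compute the geometry and make the first, upward move in free space. I also want to see how tool orientation behaves at the reach limits, because the spout leaves no room for an upright gripper.

```bash
python3 - <<'E'
from h import *
t=cam("top")
f=lambda a,z:plane(t,((a[0]+.5)/3-.5+190,(a[1]+.5)/3-.5+150),z)[:2].round(4)
print("plate",[f(p,.006) for p in((345,30),(418,95),(315,213),(241,148))])
print("pumptop",f((349,72),.214),"spout",f((300,125),.195))
print("mould",f((122,227),.06),"shaker",f((137,147),.08),"jar",f((521,56),.105),"black",f((94,314),.06),"purple",f((14,265),.06),"blue",f((192,299),.06))
print("pan",[f(p,.018) for p in((483,203),(746,151),(773,280),(510,333))],"a,b rims",f((529,257),.063),f((726,217),.063))
E
python3 -m crank '0 0 -0.25 0 1;0 0 -0.25 0 1;0 0 -0.25 0 1;0 0 -0.25 0 1;0 0 -0.25 0 1;0 0 -0.25 0 1;0 0 -0.25 0 1;0 0 -0.25 0 1'; python3 -c "
from bench import read_state as r;s=r();print(s['joint_positions'],s['ee_pos'],s['eef_rot'])"
```

```text
plate [array([0.6959, 0.062 ]), array([ 0.6102, -0.0358]), array([0.4523, 0.0975]), array([0.5367, 0.1963])]
pumptop [0.6056 0.0502] spout [0.5452 0.1072]
mould [0.4286 0.3386] shaker [0.5286 0.3189] jar [ 0.6466 -0.1614] black [0.3187 0.3704] purple [0.379  0.4731] blue [0.339  0.2478]
pan [array([ 0.4675, -0.1217]), array([ 0.5402, -0.4663]), array([ 0.3721, -0.4995]), array([ 0.2997, -0.1577])] a,b rims [ 0.397  -0.1769] [ 0.4508 -0.4272]
time: 1.05
ee_pos: [0.2452, -0.5638, 0.5429]
eef_rot: [0.979, 0.204, 0.005, 0.016]
ft_force: [-0.9, -1.0, -0.9]
width: 0.0871
grip_force: 0.0
[ 0.9194795   0.41068511  0.34355602  0.65465756 -0.15871598  2.05886091
 -0.00378386] [ 0.24516707 -0.56376666  0.54292201] [0.97890786 0.20360212 0.00475277 0.01621666]
```

Sizes check out: plate 130 x 207 mm. The wrist joint is near its limit and the tool has started to tilt slightly, so I'll push further.

```bash
python3 -m crank '0 0 -0.25 0 1;0 0 -0.25 0 1;0 0 -0.25 0 1;0 0 -0.25 0 1;0 0 -0.25 0 1'; python3 -c "
from bench import read_state as r;s=r();print(s['joint_positions'],s['ee_pos'],s['eef_rot'])"; python3 -m crank '0 0 0.2 0 1;0 0 0.2 0 1;0 0 0.2 0 1;0 0 0.2 0 1'; python3 -c "
from bench import read_state as r;s=r();print(s['joint_positions'],s['ee_pos'],s['eef_rot'])"
```

```text
time: 1.55
ee_pos: [0.2188, -0.5057, 0.6509]
eef_rot: [0.973, 0.202, 0.024, 0.106]
ft_force: [0.9, 0.4, -0.9]
width: 0.0871
grip_force: 0.0
[ 0.7490034   0.22124198  0.50847595  0.66618902 -0.14329924  2.05792591
 -0.00828543] [ 0.21879335 -0.50572026  0.65090492] [0.9733675  0.20164181 0.02393543 0.10641138]
time: 1.95
ee_pos: [0.2334, -0.5374, 0.4923]
eef_rot: [0.973, 0.202, 0.024, 0.106]
ft_force: [-0.6, 0.0, 0.4]
width: 0.0872
grip_force: 0.0
[ 0.65214591  0.0718743   0.46488188  1.19261469 -0.02536236  1.66735233
 -0.05441053] [ 0.23341806 -0.53737458  0.49225342] [0.97337585 0.20193059 0.02382789 0.10580986]
```

Tilt persists, since the commanded pose is rebased. So I can lean the tool by pressing the wrist limit at the right azimuth. The target lean heading is the dispenser's +x, at azimuth about -40°, with the fingers closing across it.

```bash
cat >> h.py <<'E'
def st():
    s=read_state(); r=R.from_quat(s["eef_rot"]).as_matrix(); z=r[:,2]
    print("t",s["time"].__round__(2),"p",s["ee_pos"].round(4),"tilt",np.degrees(np.arccos(-z[2])).round(2),"head",np.degrees(np.arctan2(z[1],z[0])).round(1),"y",r[:,1].round(3),"x",r[:,0].round(3),"q",s["joint_positions"].round(2),"F",s["ft_force"].round(1),"w",s["width"].__round__(4),"g",round(float(s["grip_force"]),1))
    return s,r
def to(*targets):
    s,r=st(); p=s["ee_pos"]
    for q in targets:
        v=r.T@(np.array(q)-p)/.2; n=int(np.ceil(np.linalg.norm(v)/.25)); print(q,"total",v.round(3),"rows",n,"each",(v/n).round(3)); p=np.array(q)
E
python3 -c "
from h import *
to((.5,-.2,.5))"
```

```text
t 1.95 p [ 0.2334 -0.5374  0.4923] tilt 12.45 head -65.6 y [ 0.388 -0.896  0.216] x [0.917 0.398 0.004] q [ 0.65  0.07  0.46  1.19 -0.03  1.67 -0.05] F [-0.6  0.   0.4] w 0.0872 g 0.0
(0.5, -0.2, 0.5) total [ 1.894 -0.986 -0.25 ] rows 9 each [ 0.21  -0.11  -0.028]
```

```bash
python3 -m crank '0.21 -0.11 -0.03 0 1;0.21 -0.11 -0.03 0 1;0.21 -0.11 -0.03 0 1;0.21 -0.11 -0.03 0 1;0.21 -0.11 -0.03 0 1;0.21 -0.11 -0.03 0 1;0.21 -0.11 -0.03 0 1;0.21 -0.11 -0.03 0 1;0.21 -0.11 -0.03 0 1' >/dev/null; python3 -c "
from h import *
to((.5,-.2,.85))"
```

```text
t 2.85 p [ 0.4993 -0.1976  0.5054] tilt 12.44 head -65.6 y [ 0.387 -0.896  0.215] x [0.918 0.397 0.004] q [ 0.19  0.04 -0.02  1.19  0.19  1.79 -0.95] F [ 0.8 -0.2 -0.3] w 0.0869 g 0.0
(0.5, -0.2, 0.85) total [ 0.005  0.383 -1.68 ] rows 7 each [ 0.001  0.055 -0.24 ]
```

```bash
python3 -m crank '0 0.06 -0.24 0 1;0 0.06 -0.24 0 1;0 0.06 -0.24 0 1;0 0.06 -0.24 0 1;0 0.06 -0.24 0 1;0 0.06 -0.24 0 1' >/dev/null; python3 -c "
from h import *
st()"
```

```text
t 3.45 p [ 0.5006 -0.2212  0.6202] tilt 11.42 head -64.1 y [ 0.381 -0.903  0.198] x [0.921 0.39  0.01 ] q [-0.27  0.24  0.78  0.75 -0.06  2.05 -0.72] F [ 0.6 -1.3 -0.3] w 0.0872 g 0.0
```

```bash
python3 -m crank '0 0.06 -0.24 0 1;0 0.06 -0.24 0 1;0 0.06 -0.24 0 1;0 0.06 -0.24 0 1;0 0.06 -0.24 0 1;0 0.06 -0.24 0 1' >/dev/null; python3 -c "
from h import *
st()"
```

```text
t 4.05 p [ 0.4524 -0.2291  0.7374] tilt 23.42 head -45.2 y [ 0.347 -0.862  0.371] x [0.895 0.422 0.143] q [-0.61  0.19  1.29  0.62 -0.13  2.06 -0.61] F [-0.2  0.3 -0.6] w 0.087 g 0.0
```

```bash
python3 -m crank '0 0.06 -0.24 0 1;0 0.06 -0.24 0 1;0 0.06 -0.24 0 1' >/dev/null; python3 -c "
from h import *
st()"
```

```text
t 4.35 p [ 0.5021 -0.0459  0.7883] tilt 29.46 head -16.2 y [ 0.654 -0.608  0.451] x [0.591 0.782 0.197] q [-0.92  0.2   1.34  0.5  -0.26  2.06 -0.52] F [ -1.4 -30.3   6.5] w 0.0872 g 0.0
```

Lean is now 29.5° at heading -16°, 24° off the spout line, which is acceptable. Next I'll yaw 66.4° so the closing line is horizontal.

```bash
python3 -m crank '0 0 0.1 0.092 1;0 0 0.1 0.092 1;0 0 0.1 0.092 1;0 0 0.1 0.092 1;0 0 0.1 0.092 1;0 0 0.1 0.092 1;0 0 0.1 0.092 1;0 0 0.1 0.092 1' >/dev/null; python3 -c "
from h import *
to((.35,.25,.35))"
```

```text
t 5.15 p [ 0.5736 -0.0555  0.6571] tilt 29.1 head -15.1 y [-0.193 -0.98   0.038] x [ 0.862 -0.15   0.485] q [-1.34 -0.17  1.01  1.03  0.41  1.74 -1.89] F [ 0.4  0.1 -0.3] w 0.0872 g 0.0
(0.35, 0.25, 0.35) total [-1.937 -1.341  0.623] rows 10 each [-0.194 -0.134  0.062]
```

Joint 7 would run out of range going left, so I'll use the equivalent grasp half a turn back: -175.5° in total.

```bash
python3 -m crank '0 0 0 -0.093 1;0 0 0 -0.093 1;0 0 0 -0.093 1;0 0 0 -0.093 1;0 0 0 -0.093 1;0 0 0 -0.093 1;0 0 0 -0.093 1;0 0 0 -0.093 1;0 0 0 -0.093 1;0 0 0 -0.093 1' >/dev/null;python3 -m crank '0 0 0 -0.093 1;0 0 0 -0.093 1;0 0 0 -0.093 1;0 0 0 -0.093 1;0 0 0 -0.093 1;0 0 0 -0.093 1;0 0 0 -0.093 1;0 0 0 -0.093 1;0 0 0 -0.093 1;0 0 0 -0.093 1' >/dev/null;python3 -m crank '0 0 0 -0.09 1' >/dev/null; python3 -c "
from h import *
s,r=st()
# grasp point target: on mould axis z=.045
z=r[:,2]; g=np.array([.4286,.3386,.045]); T=g+.019*z
print(T); to(tuple(T-.18*z),tuple(T))"
```

```text
t 7.25 p [ 0.5735 -0.0558  0.6576] tilt 29.07 head -15.2 y [ 0.251  0.968 -0.007] x [-0.847  0.216 -0.486] q [-1.8  -0.42  0.99  1.03  0.85  1.9   0.99] F [ 0.3  0.8 -0.9] w 0.087 g 0.0
[0.43750992 0.33618043 0.02839401]
t 7.25 p [ 0.5735 -0.0558  0.6576] tilt 29.07 head -15.2 y [ 0.251  0.968 -0.007] x [-0.847  0.216 -0.486] q [-1.8  -0.42  0.99  1.03  0.85  1.9   0.99] F [ 0.3  0.8 -0.9] w 0.087 g 0.0
(np.float64(0.35310014951263013), np.float64(0.35910271212530726), np.float64(0.18571393453347673)) total [2.528 1.747 1.281] rows 14 each [0.181 0.125 0.092]
(np.float64(0.4375099202438511), np.float64(0.33618042527713765), np.float64(0.028394007725862994)) total [ 0.  -0.   0.9] rows 4 each [ 0.    -0.     0.225]
```

```bash
python3 -m crank '0.18 0.125 0.09 0 1;0.18 0.125 0.09 0 1;0.18 0.125 0.09 0 1;0.18 0.125 0.09 0 1;0.18 0.125 0.09 0 1;0.18 0.125 0.09 0 1;0.18 0.125 0.09 0 1' >/dev/null; python3 -c "
from h import *
s,r=st()
z=r[:,2]; g=np.array([.4286,.3386,.045]); T=g+.019*z
to(tuple(T-.18*z),tuple(T))"
```

```text
t 7.95 p [0.4635 0.1539 0.4229] tilt 29.09 head -15.2 y [ 0.256  0.967 -0.004] x [-0.845  0.222 -0.486] q [-1.52 -0.45  0.51  1.77  0.7   1.59  0.36] F [0.3 0.8 1.4] w 0.0871 g 0.0
t 7.95 p [0.4635 0.1539 0.4229] tilt 29.09 head -15.2 y [ 0.256  0.967 -0.004] x [-0.845  0.222 -0.486] q [-1.52 -0.45  0.51  1.77  0.7   1.59  0.36] F [0.3 0.8 1.4] w 0.0871 g 0.0
(np.float64(0.3530747562964347), np.float64(0.359160056373223), np.float64(0.18569193880761958)) total [1.271 0.855 0.646] rows 7 each [0.182 0.122 0.092]
(np.float64(0.43751291695880584), np.float64(0.3361736579435327), np.float64(0.028396603494752967)) total [0.  0.  0.9] rows 4 each [0.    0.    0.225]
```

```bash
python3 -m crank '0.18 0.122 0.092 0 1;0.18 0.122 0.092 0 1;0.18 0.122 0.092 0 1;0.18 0.122 0.092 0 1;0.18 0.122 0.092 0 1;0.18 0.122 0.092 0 1;0.18 0.122 0.092 0 1;0 0 0 0 1' >/dev/null
python3 - <<'E'
from h import *
w=wcam(); cv2.imwrite("pics/w1.png",w["img"]); s,r=st()
z=r[:,2]; g=np.array([.4286,.3386,.045]); T=g+.019*z
to(tuple(T-.18*z),tuple(T)); print(proj(w,(.4286,.3386,.06)))
# ellipse of the rim: silver blob near prediction
hsv=cv2.cvtColor(w["img"],cv2.COLOR_BGR2HSV); m=((hsv[...,2]>110)&(hsv[...,1]<50)).astype(np.uint8)
for c in cv2.findContours(m,0,1)[0]:
    if cv2.contourArea(c)>300: print(cv2.boundingRect(c),cv2.contourArea(c))
t=cam("top");sd=cam("side")
def blob(c,p):
    h=cv2.cvtColor(c["img"],cv2.COLOR_BGR2HSV);m=((h[...,2]>110)&(h[...,1]<60)).astype(np.uint8);n,l,q,ce=cv2.connectedComponentsWithStats(m)
    i=l[int(p[1]),int(p[0])];return q[i]
print(blob(sd,(276,285)))
E
```

```text
t 8.8 p [0.354  0.3581 0.1865] tilt 29.17 head -15.6 y [ 0.253  0.967 -0.009] x [-0.846  0.216 -0.487] q [-1.66 -0.04  0.4   2.01  0.57  1.21 -0.17] F [ 0.5 -0.3  0.7] w 0.087 g 0.0
t 8.8 p [0.354  0.3581 0.1865] tilt 29.17 head -15.6 y [ 0.253  0.967 -0.009] x [-0.846  0.216 -0.487] q [-1.66 -0.04  0.4   2.01  0.57  1.21 -0.17] F [ 0.5 -0.3  0.7] w 0.087 g 0.0
(np.float64(0.3530067615519745), np.float64(0.35969436559752965), np.float64(0.18557627837219803)) total [0.008 0.006 0.   ] rows 1 each [0.008 0.006 0.   ]
(np.float64(0.43752094118330737), np.float64(0.33611060281768285), np.float64(0.028410252862908304)) total [0.  0.  0.9] rows 4 each [0.    0.    0.225]
[317.53596903 189.37215861]
(143, 281, 351, 63) 8842.5
(0, 206, 46, 54) 1317.0
(154, 204, 96, 67) 3330.5
(425, 169, 196, 101) 7850.5
(295, 138, 59, 132) 4893.0
(26, 29, 73, 79) 2440.0
[263 265  25  32 636]
```

View pics/w1.png

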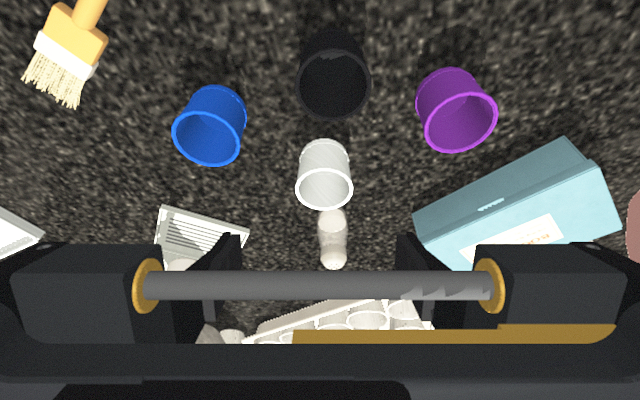

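The wrist view shows the silver mould's rim centred near (324,188), between blue (210,135), black (335,80) and purple (460,115), with the shaker behind at (332,240). The prediction was (317.5,189.4), so I'll refine.

Run:
```python
from h import *
w=wcam(); s,r=st()
p=plane(w,(324,188),.06); print(p, plane(w,(295.5,188),.06),plane(w,(353,188),.06),"shaker",plane(w,(333,262),.085))
z=r[:,2]; g=np.array([p[0],p[1],.045]); T=g+.019*z
to(tuple(T-.18*z),tuple(T))
```

```text
t 8.95 p [0.3561 0.3574 0.1894] tilt 29.11 head -15.2 y [ 0.257  0.966 -0.003] x [-0.845  0.223 -0.487] q [-1.66 -0.05  0.4   2.01  0.57  1.21 -0.16] F [0.8 0.6 0.3] w 0.0871 g 0.0
[0.43670956 0.34329062 0.06      ] [0.42871045 0.31280181 0.06      ] [0.44484157 0.374286   0.06      ] shaker [0.54452061 0.32793292 0.085     ]
t 8.95 p [0.3561 0.3574 0.1894] tilt 29.11 head -15.2 y [ 0.257  0.966 -0.003] x [-0.845  0.223 -0.487] q [-1.66 -0.05  0.4   2.01  0.57  1.21 -0.16] F [0.8 0.6 0.3] w 0.0871 g 0.0
(np.float64(0.36112308093774115), np.float64(0.3638383512644845), np.float64(0.18566085209903113)) total [-0.005  0.037  0.024] rows 1 each [-0.005  0.037  0.024]
(np.float64(0.4456297019299192), np.float64(0.34086573733407255), np.float64(0.0284002721125367)) total [0.  0.  0.9] rows 4 each [0.    0.    0.225]
```

```bash
python3 -m crank '0.015 0.03 0.01 0 1;0 0 0.18 0 1;0 0 0.18 0 1;0 0 0.18 0 1;0 0 0.18 0 1;0 0 0.18 0 1;0 0 0 0 1'
python3 - <<'E'
from h import *
w=wcam(); cv2.imwrite("pics/w2.png",w["img"]); s,r=st()
print("grasp pt",s["ee_pos"]-.019*r[:,2])
E
```

```text
time: 9.65
ee_pos: [0.4409, 0.3376, 0.0255]
eef_rot: [0.125, 0.96, -0.037, 0.249]
ft_force: [-1.1, 0.3, -0.4]
width: 0.0868
grip_force: 0.0
t 9.7 p [0.4405 0.3393 0.0274] tilt 29.14 head -15.7 y [ 0.258  0.966 -0.007] x [-0.845  0.222 -0.487] q [-1.52  0.28  0.5   2.1   0.55  0.74 -0.13] F [-1.3  0.   1.1] w 0.0871 g 0.0
grasp pt [0.43154358 0.34181272 0.04401562]
```

View pics/w2.png

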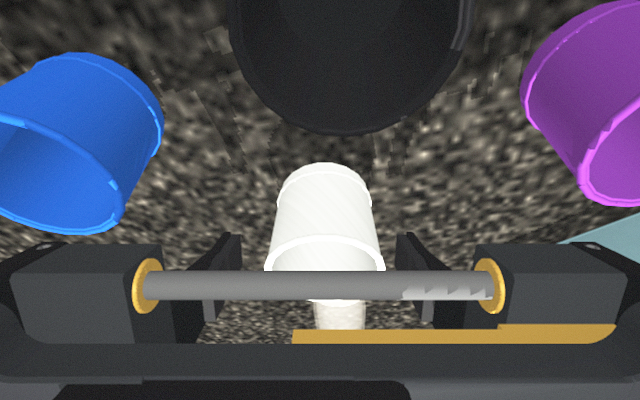

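The mould sits between the open fingers, rim around (325,265) with the fingers at x≈240 and 408. Closing now.

```bash
python3 -m crank '0 0 0 0 -1;0 0 0 0 -1;0 0 0 0 -1;0 0 0 0 -1;0 0 0 0 -1;0 0 0 0 -1' 12
python3 - <<'E'
from h import *
s,r=st()
p=s["ee_pos"]; to(tuple(p+[0,0,.12]))
E
```

```text
time: 10.3
ee_pos: [0.4398, 0.3417, 0.0287]
eef_rot: [0.124, 0.96, -0.034, 0.249]
ft_force: [-3.5, -1.1, 7.3]
width: 0.061
grip_force: 11.9
t 10.3 p [0.4398 0.3417 0.0287] tilt 29.11 head -15.1 y [ 0.255  0.967 -0.003] x [-0.845  0.221 -0.487] q [-1.52  0.27  0.5   2.1   0.55  0.74 -0.13] F [-3.5 -1.1  7.3] w 0.061 g 11.9
t 10.3 p [0.4398 0.3417 0.0287] tilt 29.11 head -15.1 y [ 0.255  0.967 -0.003] x [-0.845  0.221 -0.487] q [-1.52  0.27  0.5   2.1   0.55  0.74 -0.13] F [-3.5 -1.1  7.3] w 0.061 g 11.9
(np.float64(0.4397851400213409), np.float64(0.34170869255056013), np.float64(0.14871777796970082)) total [-0.292 -0.002 -0.524] rows 3 each [-0.097 -0.001 -0.175]
```

```bash
python3 -m crank '-0.05 0 -0.087 0 -1;-0.05 0 -0.087 0 -1;-0.05 0 -0.087 0 -1;-0.05 0 -0.087 0 -1;-0.05 0 -0.087 0 -1;0 0 0 0 -1;0 0 0 0 -1'
python3 - <<'E'
from h import *
a=cam("side");t=cam("top");s,r=st()
g=s["ee_pos"]-.019*r[:,2];print("grasp",g)
A=proj(a,g);B=proj(t,g);print(A,B)
x,y=int(A[0]),int(A[1]);u,v=int(B[0]),int(B[1])
i=np.hstack([cv2.resize(a["img"][y-35:y+35,x-35:x+35],(380,380)),cv2.resize(t["img"][v-35:v+35,u-35:u+35],(380,380))]);cv2.imwrite("pics/held.png",i);print(x,y,u,v)
E
```

```text
time: 11.0
ee_pos: [0.441, 0.3412, 0.1281]
eef_rot: [0.124, 0.96, -0.034, 0.249]
ft_force: [0.2, -0.2, -1.7]
width: 0.0611
grip_force: 11.9
t 11.1 p [0.4408 0.3406 0.1274] tilt 29.09 head -15.4 y [ 0.256  0.967 -0.006] x [-0.846  0.221 -0.486] q [-1.54  0.1   0.5   2.02  0.55  0.97 -0.03] F [ 0.2 -0.2 -1.2] w 0.0609 g 11.9
grasp [0.43191921 0.34303228 0.14396482]
[273.22757632 242.93471876] [224.50589227 223.3931489 ]
273 242 224 223
```

View pics/held.png

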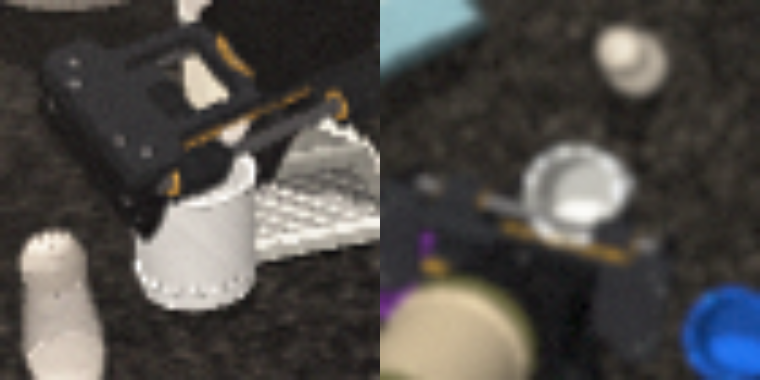

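The mould is held upright. The top crop shows its rim centred near (575,192), which matches the grasp point within a few mm. Now I'll plan the approach to the tray under the spout.

```bash
cat >> h.py <<'E'
def tog(*gs):
    s=read_state(); z=R.from_quat(s["eef_rot"]).as_matrix()[:,2]; to(*[tuple((np.array(g)+.019*z).round(4)) for g in gs])
E
python3 -c "
from h import *
tog((.425,.14,.13),(.425,.14,.064),(.541,.108,.064),(.541,.108,.0495))"
```

```text
t 11.1 p [0.4408 0.3406 0.1274] tilt 29.09 head -15.4 y [ 0.256  0.967 -0.006] x [-0.846  0.221 -0.486] q [-1.54  0.1   0.5   2.02  0.55  0.97 -0.03] F [ 0.2 -0.2 -1.2] w 0.0609 g 11.9
(np.float64(0.4339), np.float64(0.1375), np.float64(0.1134)) total [-0.161 -0.99   0.176] rows 5 each [-0.032 -0.198  0.035]
(np.float64(0.4339), np.float64(0.1375), np.float64(0.0474)) total [0.16  0.002 0.288] rows 2 each [0.08  0.001 0.144]
(np.float64(0.5499), np.float64(0.1055), np.float64(0.0474)) total [-0.526 -0.006  0.293] rows 3 each [-0.175 -0.002  0.098]
(np.float64(0.5499), np.float64(0.1055), np.float64(0.0329)) total [0.035 0.    0.063] rows 1 each [0.035 0.    0.063]
```

```bash
python3 -m crank '-0.02 -0.124 0.022 0 -1;-0.02 -0.124 0.022 0 -1;-0.02 -0.124 0.022 0 -1;-0.02 -0.124 0.022 0 -1;-0.02 -0.124 0.022 0 -1;-0.02 -0.124 0.022 0 -1;-0.02 -0.124 0.022 0 -1;-0.02 -0.124 0.022 0 -1;0 0 0 0 -1' >/dev/null; python3 -m crank '0.04 0 0.072 0 -1;0.04 0 0.072 0 -1;0.04 0 0.072 0 -1;0.04 0 0.072 0 -1;0 0 0 0 -1'>/dev/null; python3 -c "
from h import *
tog((.541,.108,.064),(.541,.108,.0495))
t=cam('top');s=cam('side')
d=np.array([.765,-.644])
for o in ((.608,.05),):
  for c in (t,s):
    print([proj(c,(o[0]-k*d[0],o[1]-k*d[1],z)).round(1) for k,z in ((0,.214),(.09,.172),(.09,.19))])
i=np.hstack([cv2.resize(t['img'][155:230,265:340],(390,390),interpolation=2),cv2.resize(s['img'][165:255,240:330],(390,390),interpolation=2)]);cv2.imwrite('pics/pre.png',i)"
```

```text
t 12.5 p [0.4362 0.1354 0.0657] tilt 29.61 head -15.7 y [ 0.259  0.966 -0.007] x [-0.841  0.221 -0.494] q [-1.06 -0.17  0.28  2.42  0.75  0.76  0.01] F [ 0.5 -0.1 -0.2] w 0.0605 g 11.9
(np.float64(0.55), np.float64(0.1055), np.float64(0.0475)) total [-0.467  0.003  0.37 ] rows 3 each [-0.156  0.001  0.123]
(np.float64(0.55), np.float64(0.1055), np.float64(0.033)) total [0.036 0.001 0.063] rows 1 each [0.036 0.001 0.063]
[array([306.1, 173. ]), array([289.8, 193.8]), array([289.5, 193.2])]
[array([281.6, 172.8]), array([289.6, 194.8]), array([289.4, 189.4])]
```

View pics/pre.png

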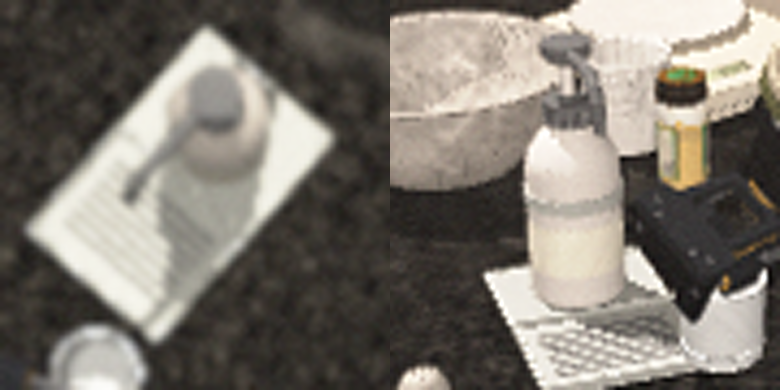

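Both views agree with the model within a pixel or two. The button is at top-view pixel (306,173.8), the spout tip at (290,193) and the side-view mouth at (288,195). Sliding in.

```bash
python3 -m crank '-0.078 0 0.062 0 -1;-0.078 0 0.062 0 -1;-0.078 0 0.062 0 -1;-0.078 0 0.062 0 -1;-0.078 0 0.062 0 -1;-0.078 0 0.062 0 -1;0 0 0 0 -1'; python3 -c "
from h import *
tog((.540,.108,.0495));s,r=st();print(s['ee_pos']-.019*r[:,2])"
```

```text
time: 13.3
ee_pos: [0.5525, 0.1072, 0.0499]
eef_rot: [0.124, 0.958, -0.035, 0.255]
ft_force: [-0.6, 0.3, -0.0]
width: 0.0609
grip_force: 11.9
t 13.3 p [0.5525 0.1072 0.0499] tilt 29.77 head -15.2 y [ 0.256  0.967 -0.004] x [-0.84   0.22  -0.497] q [-0.96  0.08  0.47  2.24  0.65  0.53  0.29] F [-0.6  0.3 -0. ] w 0.0609 g 11.9
(np.float64(0.5491), np.float64(0.1055), np.float64(0.033)) total [ 0.054 -0.012  0.066] rows 1 each [ 0.054 -0.012  0.066]
t 13.3 p [0.5525 0.1072 0.0499] tilt 29.77 head -15.2 y [ 0.256  0.967 -0.004] x [-0.84   0.22  -0.497] q [-0.96  0.08  0.47  2.24  0.65  0.53  0.29] F [-0.6  0.3 -0. ] w 0.0609 g 11.9
[0.54341602 0.10964071 0.06637057]
```

```bash
python3 -m crank '0.018 -0.004 0.022 0 -1;0.018 -0.004 0.022 0 -1;0.018 -0.004 0.022 0 -1;0 0 0 0 -1;0 0 0 0 -1'; python3 -c "
from h import *
s,r=st();print(s['ee_pos']-.019*r[:,2])"
```

```text
time: 13.8
ee_pos: [0.5469, 0.1056, 0.0319]
eef_rot: [0.124, 0.959, -0.035, 0.253]
ft_force: [-0.2, 0.0, 0.1]
width: 0.0608
grip_force: 11.9
t 13.8 p [0.5469 0.1056 0.0319] tilt 29.64 head -15.2 y [ 0.255  0.967 -0.004] x [-0.841  0.22  -0.495] q [-0.96  0.11  0.47  2.27  0.68  0.49  0.25] F [-0.2  0.   0.1] w 0.0608 g 11.9
[0.53780865 0.10803587 0.04836465]
```

```bash
python3 -m crank '0.0037 0 0.0065 0 -1;0 0 0 0 -1;0 0 0 0 -1'|egrep 'ee_pos|ft'; python3 -m crank '0.0037 0 0.0065 0 -1;0 0 0 0 -1;0 0 0 0 -1'|egrep 'ee_pos|ft'
```

```text
ee_pos: [0.5477, 0.1056, 0.0312]
ft_force: [-5.2, -0.8, 9.8]
ee_pos: [0.5481, 0.1057, 0.0301]
ft_force: [-5.6, -1.3, 11.7]
```

Contact. Release and withdraw along the tool axis.

```bash
python3 -m crank '0 0 0 0 0.6;0 0 0 0 1;0 0 0 0 1;0 0 0 0 1;0 0 -0.1 0 1;0 0 -0.2 0 1;0 0 -0.2 0 1;0 0 -0.2 0 1;0 0 0 0 1'
python3 - <<'E'
from h import *
t=cam("top");s=cam("side");st()
i=np.hstack([cv2.resize(t['img'][155:230,265:340],(390,390),interpolation=2),cv2.resize(s['img'][165:255,240:330],(390,390),interpolation=2)]);cv2.imwrite('pics/rel.png',i)
for k in ((.54,.108),):
    print(proj(t,(*k,.064)),proj(s,(*k,.064)),proj(s,(*k,.004)))
E
```

```text
time: 15.3
ee_pos: [0.4808, 0.1259, 0.1552]
eef_rot: [0.124, 0.958, -0.031, 0.256]
ft_force: [1.2, 1.2, -1.3]
width: 0.087
grip_force: 0.0
t 15.4 p [0.4806 0.1241 0.1514] tilt 29.7 head -14.9 y [ 0.255  0.967 -0.001] x [-0.84   0.221 -0.495] q [-1.05 -0.26  0.36  2.26  0.66  0.9   0.26] F [0.1 0.3 0.3] w 0.087 g 0.0
[291.55323965 196.85557497] [290.95050137 225.85304507] [291.76867583 242.40819603]
```

View pics/rel.png

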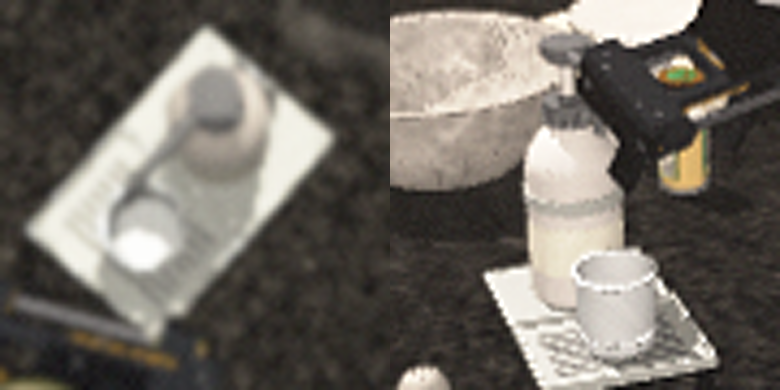

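The mould stands upright on the tray, top-crop rim about (145,231) and side-crop rim about (614,270). It looks a few mm off in -y, so I'll measure numerically by differencing against the first images.

Run:
```python
from h import *
t=cam("top");s=cam("side")
def rad(c,z): return None
for n,c,box in(("top",t,(282,188,306,214)),("side",s,(274,218,302,252))):
    o=cv2.imread(f"pics/{n}0.png"); d=cv2.absdiff(o,c["img"]).max(2); x0,y0,x1,y1=box
    print(n,box);print("\n".join(" ".join(f"{v:3d}" for v in row) for row in (d[y0:y1,x0:x1] if n=="top" else d[y0:y1:2,x0:x1])))
g=cv2.cvtColor(t["img"],cv2.COLOR_BGR2GRAY);print("gray");print("\n".join(" ".join(f"{v:3d}" for v in row) for row in g[188:214,282:306]))
for p in((.54,.108),(.534,.104),(.53,.103)): print(p,proj(t,(*p,.064)).round(1),proj(s,(*p,.064)).round(1),proj(s,(*p,.004)).round(1))
```

```text
top (282, 188, 306, 214)
  1   1   1   2   4   2   0   2   0   2   4   3   1   3   2   1   5   4   3   3   1   2   5   2
  1   2   2   2   1   3   1   2   1   3   5   7   9   4   8   2   3   3   2   2   3   1   1   3
  1   2   1   2   1   5   7   2   2   5  21  21  22   6  23  15   6   2   2   2   1   3   2   3
  1   1   3   0   8  20  21   9   2  23  64  66  44   7  22  22  15   1   2   1   1   4   2   1
  1   2   1   4  18  25  17   5  14  35  75  85  60  16   9  14  14  12   5   4   2   2   3   1
  1   2   6   9   7  37  41  20  10  23  35  53  45  10   8   4  11  10   5   4   4   2   2   2
  1   1   4   4  33  83  86  43  14  20  28  22  19  12  35  23  12  15  10   3   3   3   2   2
  1   7  10  10  55  91  76  47  23  24  29  26  15  26  47  41  24  26  14   3   3   1   4   4
  2  11  27  12  66  68  43  39  31  24  23  29  23  25  47  50  33  29  19   9   1   3   1   1
  1  12  34  10  67  60  33  23  26  24  18  21  23  14  52  60  49  25  17   9   3   4   2   2
  2  19  28   8  62  54  33  21   8   8  12  17  13  24  50  60  56  25  14   6   5   3   4   1
  4  16  31  11  62
[... 5320 characters left out ...]
138 141 144 143 137 141 152 153 160 161 156 146 123
179 193 181 169 167 167 163 154 145 136 137 144 138 137 139 142 139 148 158 164 163 154 131  93
119 157 163 164 167 165 166 165 160 147 134 138 144 142 138 140 147 156 159 163 159 141 103  66
 58  92 120 146 161 165 166 169 166 162 150 137 139 147 145 144 154 164 163 160 138 104  70  52
 39  45  72 114 150 162 164 167 170 168 162 151 140 141 150 158 168 175 165 143 107  66  49  52
 40  43  53  81 124 157 168 169 169 169 170 163 153 143 155 172 192 195 164 126  80  48  53  52
(0.54, 0.108) [291.6 196.9] [291.  225.9] [291.8 242.4]
(0.534, 0.104) [292.6 198.4] [293.2 225.8] [294.  242.3]
(0.53, 0.103) [292.8 199.5] [294.4 225.9] [295.2 242.5]
```

The rim spans columns 282.8–300 in the top view, so its centre is about (291.5,198), and in the side view the centre column is about 291.3. That puts the mould at about (0.538, 0.107), within 4 mm of the mouth. Next is the pump: shut the fingers, rise, and go over the button.

```bash
python3 -c "
from h import *
to((.48,.124,.30),(.612,.048,.28),(.612,.048,.226))"
```

```text
t 15.5 p [0.4803 0.123  0.1498] tilt 29.62 head -15.3 y [ 0.256  0.967 -0.005] x [-0.841  0.221 -0.494] q [-1.05 -0.25  0.36  2.27  0.66  0.9   0.26] F [ 0.7 -0.3  0.1] w 0.0871 g 0.0
(0.48, 0.124, 0.3) total [-0.369  0.001 -0.654] rows 4 each [-0.092  0.    -0.164]
(0.612, 0.048, 0.28) total [-0.589 -0.198  0.451] rows 4 each [-0.147 -0.049  0.113]
(0.612, 0.048, 0.226) total [0.133 0.001 0.235] rows 2 each [0.067 0.001 0.117]
```

```bash
python3 -m crank '-0.092 0 -0.164 0 -1;-0.092 0 -0.164 0 -1;-0.092 0 -0.164 0 -1;-0.092 0 -0.164 0 -1;-0.118 -0.04 0.09 0 -1;-0.118 -0.04 0.09 0 -1;-0.118 -0.04 0.09 0 -1;-0.118 -0.04 0.09 0 -1;-0.118 -0.04 0.09 0 -1;0 0 0 0 -1'>/dev/null; python3 -c "
from h import *
to((.612,.048,.226))"
```

```text
t 16.5 p [0.6133 0.0439 0.2797] tilt 29.63 head -15.9 y [ 0.261  0.965 -0.008] x [-0.84   0.223 -0.494] q [-1.03 -0.15  0.66  1.89  0.47  0.99  0.76] F [-0.7  0.1 -0.6] w 0.0147 g 0.0
(0.612, 0.048, 0.226) total [0.143 0.02  0.227] rows 2 each [0.071 0.01  0.114]
```

```bash
python3 -m crank '0.036 0.005 0.057 0 -1;0.036 0.005 0.057 0 -1;0.036 0.005 0.057 0 -1;0.036 0.005 0.057 0 -1;0 0 0 0 -1'; python3 -m crank '0.012 0 0.022 0 -1;0 0 0 0 -1;0 0 0 0 -1';python3 -m crank '0.012 0 0.022 0 -1;0 0 0 0 -1;0 0 0 0 -1'
```

```text
time: 17.0
ee_pos: [0.6086, 0.0525, 0.2247]
eef_rot: [0.124, 0.959, -0.036, 0.252]
ft_force: [-0.0, 0.4, -0.0]
width: 0.0006
grip_force: 0.0
time: 17.3
ee_pos: [0.6104, 0.0522, 0.223]
eef_rot: [0.124, 0.959, -0.035, 0.254]
ft_force: [-0.7, -0.1, 0.4]
width: 0.0003
grip_force: 0.0
time: 17.6
ee_pos: [0.6103, 0.0521, 0.2176]
eef_rot: [0.124, 0.959, -0.035, 0.254]
ft_force: [0.4, 0.3, -1.0]
width: 0.0004
grip_force: 0.0
```

```bash
python3 -m crank '0.01 -0.015 0.022 0 -1;0 0 0 0 -1;0 0 0 0 -1'|egrep 'pos|ft';for i in 1 2 3; do python3 -m crank '0.012 0 0.022 0 -1;0 0 0 0 -1;0 0 0 0 -1'|egrep 'pos|ft';done
```

```text
ee_pos: [0.6099, 0.0489, 0.2127]
ft_force: [0.1, -0.2, 0.3]
ee_pos: [0.61, 0.049, 0.2077]
ft_force: [-0.3, 0.9, 0.2]
ee_pos: [0.6101, 0.049, 0.2026]
ft_force: [-0.1, 0.6, -0.3]
ee_pos: [0.6102, 0.0489, 0.1976]
ft_force: [-0.8, -0.1, -1.1]
```

There's no force although the tip is below the button height, so something is off. I'll spend the last view on a composite.

Run:
```python
from h import *
t=cam("top");s=cam("side");w=wcam();ss,r=st()
p=ss["ee_pos"]
for c,n in((t,"top"),(s,"side"),(w,"w")): print(n,"tcp",proj(c,p).round(1),"btn",proj(c,(.606,.05,.214)).round(1),"mouth",proj(c,(.54,.108,.172)).round(1))
A=cv2.resize(t['img'][150:220,265:345],(400,350),interpolation=2);B=cv2.resize(s['img'][140:220,240:320],(400,400),interpolation=2)[:350]
W=cv2.resize(w['img'],(400,250))
cv2.imwrite("pics/dbg.png",np.vstack([np.hstack([A,B]),np.hstack([W,cv2.resize(w['img'][180:330,200:440],(400,250))])]))
```

```text
t 18.95 p [0.6103 0.049  0.1979] tilt 29.67 head -15.2 y [ 0.256  0.967 -0.003] x [-0.84   0.221 -0.495] q [-1.02 -0.09  0.68  2.02  0.48  0.81  0.71] F [ 0.5 -0.1  0.1] w 0.0007 g 0.0
top tcp [306.5 173.1] btn [306.1 173.6] mouth [289.8 193.6]
side tcp [281.5 177.2] btn [282.1 172.9] mouth [289.4 194.7]
w tcp [316.5 234.3] btn [316.1 251.5] mouth [394.5  90.5]
```

View pics/dbg.png

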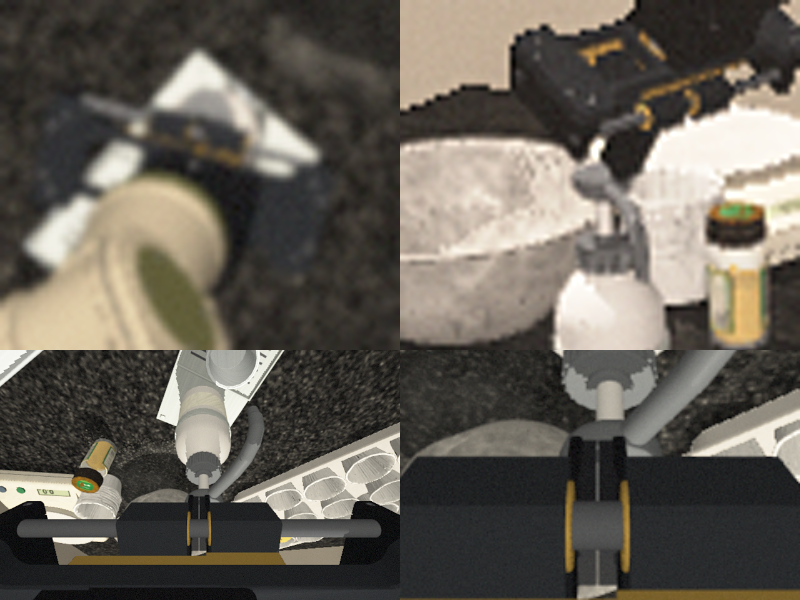

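The composite shows the button still fully up at side-crop (590,178), with the fingers just above or behind it at (590,160). I'll check pixel detail numerically.

Run:
```python
from h import *
s=cam("side")["img"].max(2);o=cv2.imread("pics/side0.png").max(2)
for n,i in(("before",o),("now",s)):
    print(n,"rows162-196 cols268-298");print("\n".join(f"{162+k}: "+" ".join(f"{v:3d}" for v in row) for k,row in enumerate(i[162:196,268:298])))
g=cv2.imread("pics/top0.png").max(2)
print("top0 rows164-186 cols294-320");print("\n".join(f"{164+k}: "+" ".join(f"{v:3d}" for v in row) for k,row in enumerate(g[164:186,294:320])))
```

```text
before rows162-196 cols268-298
162:  56  58  53  53  53  51  54  52  58  48  47  46  35  58 186 181 172 171 182 171 209 207 203 178 255 253 252 253 252 253
163:  58  63  62  50  49  46  48  48  48  54  53  55  58  51  46  36  70 102 179 152 254 251 252 252 250 249 250 249 250 249
164:  62  65  58  53  57  47  51  54  59  57  54  62  65  62  53  88 193 237 254 252 249 248 248 247 247 247 246 246 248 248
165:  63  61  58  60  51  56  55  56  58  57  53  57  49  58 120 190 250 250 249 248 247 247 247 247 247 246 245 246 248 247
166:  55  56  48  53  55  58  59  58  64  58  55  52  47 119 246 248 247 248 248 248 248 248 247 246 247 246 247 248 248 248
167:  50  54  48  53  46  54  50  55  52  77  85 140 127 194 240 248 248 247 248 247 247 247 246 247 247 247 248 249 249 248
168: 135 114  94  74  67  47  65 101 145 192 210 255 252 240 247 248 248 247 247 248 247 247 248 247 247 247 247 249 249 249
169: 248 237 216 167 166 105 146 232 255 255 255 254 252 245 246 247 247 246 247 247 246 247 247 247 247 247 248 247 248 247
170: 220 215 209 212 221 210 211 224 242 244 252 251 252 191 233 245 
[... 9185 characters left out ...]
97 111 144 176 204 209 206 194 200 227 238 241
180: 241 237 220 178 151 143 134 134 142 146 138 126 115 118 125 137 162 189 203 202 192 177 191 226 240 241
181: 239 229 203 167 148 135 129 139 150 163 164 155 145 149 153 158 171 187 195 188 178 163 185 226 239 241
182: 229 206 174 154 133 127 133 150 160 164 166 165 163 166 164 163 168 176 182 172 161 153 189 226 239 242
183: 217 179 152 140 126 128 140 149 158 159 163 162 164 163 162 161 163 166 167 155 143 149 199 231 240 242
184: 189 157 140 131 125 132 135 144 150 153 156 159 158 158 158 157 155 153 149 142 137 152 209 236 241 241
185: 159 144 138 138 140 145 137 134 141 142 146 148 150 152 149 147 146 140 135 130 133 163 219 238 241 241
```

Run:
```python
from h import *
s=cam("side");t=cam("top");w=wcam();ss,r=st()
for z in(.193,.20,.207,.214,.22): print(z,plane(s,(284,175.7),z).round(4))
print("btn side",plane(s,(280.3,174),.214).round(4),"btn top",plane(t,(306,172.4),.214).round(4),tri(t,(306,172.4),s,(280.3,174)).round(4))
a=np.linspace(0,2*np.pi,9)[:-1]
for z in(.214,.204): print(z,[proj(w,(.608+.0195*np.cos(q),.05+.0195*np.sin(q),z)).round(0).tolist() for q in a])
print(w["xyz"],w["R"][:,2])
g=w["img"].max(2)
print("\n".join(f"{k}: "+" ".join(f"{v:3d}" for v in g[k,280:360:3]) for k in range(196,248,3)))
```

```text
t 19.15 p [0.6103 0.049  0.1979] tilt 29.66 head -15.2 y [ 0.256  0.967 -0.003] x [-0.84   0.221 -0.495] q [-1.02 -0.09  0.68  2.02  0.48  0.81  0.71] F [ 1.  -0.1  0.8] w 0.0008 g 0.0
0.193 [0.619  0.0227 0.193 ]
0.2 [0.6079 0.038  0.2   ]
0.207 [0.5967 0.0532 0.207 ]
0.214 [0.5856 0.0685 0.214 ]
0.22 [0.5761 0.0816 0.22  ]
btn side [0.6053 0.0612 0.214 ] btn top [0.6101 0.0503 0.214 ] [0.6117 0.0509 0.2094]
0.214 [[325.0, 270.0], [345.0, 262.0], [350.0, 248.0], [335.0, 236.0], [308.0, 234.0], [287.0, 243.0], [286.0, 258.0], [302.0, 269.0]]
0.204 [[325.0, 257.0], [344.0, 249.0], [348.0, 235.0], [334.0, 222.0], [308.0, 220.0], [288.0, 230.0], [287.0, 244.0], [302.0, 255.0]]
[0.45811159 0.09074177 0.3197034 ] [ 0.69425819 -0.18635979 -0.69518026]
196:  35  45  37  42  29  19 104 156 155 159 118  71  92  90  89  91  86  89  91  78 155 151 156 157 119  49  68
199:  48  47  37  25  39  34 150 157 154 152 141  87  92  91 156 188 172 109  89  92 150 151 157 157 127  55  72
202:  40  32  60  41  22  23  51 150 152 152 158  86  83 161 182 188 182 169  84  85 142 155 158 158  92  72  88
205: 
[... 989 characters left out ...]
40 144 147 143  55  89
232: 130 123 129 116 113 110 109  66  11  21  92  90  90  92  92  90  38  15  50 132 138 148 152 142  71  51  94
235: 124 118 119 135 130 117 100  59   8  24  27  31  26  49  27  25  16  19  10  98 147 151 136  70  80  59  88
238: 125 118 108 119 122 128  73  41  22  11  20  22  25  71  32  32  22  23   7 154 121  97  89  82  82  73  57
241: 132 124 122 131 127  99  79  26  23  21  28  29  32  49  33  32  19  27  17 164 157 151 147 113  82  75  67
244:  49  47  47  41  42  37  34  34  28  16  33  28  30  49  29  28  25  20  23  51  48  46  46  52  41  40  38
247:  37  38  40  33  44  34  35  30  16   9  29  29  27  63  29  32  20  31  23  35  35  33  38  35  36  33  34
```

```bash
for i in 1 2 3; do python3 -m crank '0.01 0 0.0175 0 -1;0 0 0 0 -1;0 0 0 0 -1'|egrep 'pos|ft';done
python3 - <<'E'
from h import *
s=cam("side")["img"].max(2)
print("\n".join(f"{k}: "+" ".join(f"{v:3d}" for v in s[k,270:294]) for k in range(166,190)))
E
```

```text
ee_pos: [0.6107, 0.049, 0.1942]
ft_force: [-0.6, -0.0, 3.9]
ee_pos: [0.6106, 0.049, 0.1903]
ft_force: [-0.3, -0.9, 6.2]
ee_pos: [0.6107, 0.049, 0.1863]
ft_force: [-1.1, -0.6, 6.2]
166:  42  39  36  46  50  53  57  58  56  50  47  45  42  45  50  66  96 128 116 207 103  47  48  53
167:  40  42  39  39  47  45  48  52  48  47  45  69  60  86  98 116  99  82  92 135  91  47  44  45
168:  30  40  35  42  38  41  49  50  43  43  70 139 109 100  89  84  80  72 115 139  64  39  38  41
169:  52  36  38  39  42  39  39  36  39  48  85  84  79  78  69  48  44  35  69  94  43  39  80 148
170: 141  36  31  42  50  57  40  40  39  75 105  78  46  40  40  33  38  38  43  44  38  82 215 255
171: 226  87  26  42  59  74  37  37  62 198 210  80  37  42  38  39  40  39  39  36  62 213 255 253
172: 238 189  65  31  58  79  36  42 130 255 255  32  33  40  42  39  39  43  38  45 161 255 252 251
173: 239 237 184  54  28  36  33  61 218 242 157  31  33  41  39  35  39  40  42  82 252 255 237 253
174: 236 239 230 150  47  30  31  93 245 232  52  37  38  36  43  42  39  43  40 107 244 235 212 236
175: 231 23
[... 803 characters left out ...]
28 221 229 235 236 243 244 242 224 137 175 169 112 124 160 162 166 217 242 238 220 245 229 219
184: 239 231 238 243 232 242 235 149 201 185 239 233 142  69 146 158 148 147 235 215 220 225 219 224
185: 239 237 240 244 235 217 184 119 141 160 238 235 151  64 118 154 162 135 212 215 222 224 224 224
186: 236 240 239 200 180 125 137 145 139 132 226 226 155  90 109 150 175 133 153 231 230 228 230 229
187: 210 189 129 131 147 152 158 153 102  85 127 115  93  91  81 129 165  96 100 225 228 218 230 226
188: 143 147 139 135 152 132 152 156 137  90 111  94  88  80  85  93 131 114 100 173 227 220 222 218
189: 145 138 134 140 147 104 113 147 129  80  89  87  87  93  99  91 131 115 102 151 230 222 222 228
```

Contact. The pump is moving: about 11 mm down at 6 N. Continuing to the stop.

```bash
for i in 1 2 3; do python3 -m crank '0.0085 0 0.015 0 -1;0 0 0 0 -1;0 0 0 0 -1'|egrep 'pos|ft';done
```

```text
ee_pos: [0.6108, 0.049, 0.183]
ft_force: [-2.0, 0.7, 7.2]
ee_pos: [0.6108, 0.049, 0.1796]
ft_force: [-1.7, -0.4, 7.7]
ee_pos: [0.611, 0.0491, 0.1765]
ft_force: [-4.1, -0.5, 11.0]
```

```bash
for i in 1 2; do python3 -m crank '0.004 0 0.0075 0 -1;0 0 0 0 -1;0 0 0 0 -1'|egrep 'pos|ft';done
```

```text
ee_pos: [0.6115, 0.0491, 0.176]
ft_force: [-13.2, -0.9, 24.0]
ee_pos: [0.612, 0.0491, 0.1756]
ft_force: [-24.9, -3.7, 39.2]
```

Bottomed out: the force rises steeply, with z 0.197→0.176. Let it rise fully.

```bash
python3 -m crank '-0.04 0 -0.07 0 -1;-0.04 0 -0.07 0 -1;-0.04 0 -0.07 0 -1;-0.06 0 -0.11 0 -1;-0.06 0 -0.11 0 -1;-0.06 0 -0.11 0 1;0 0 0 0 1;0 0 0 0 1;0 0 0 0 1'
python3 - <<'E'
from h import *
a=cam("side");s=a["img"].max(2)
print("\n".join(f"{k}: "+" ".join(f"{v:3d}" for v in s[k,270:294]) for k in range(170,182)))
o=cv2.imread("pics/rel.png")[:,390:]; n=cv2.resize(a["img"][165:255,240:330],(390,390),interpolation=2)
print("mould region change vs rel",cv2.absdiff(o,n)[230:370,170:280].mean())
tog((.48,.124,.30),(.466,.128,.16),(.538,.107,.046))
E
```

```text
time: 22.5
ee_pos: [0.6086, 0.0494, 0.2941]
eef_rot: [0.124, 0.959, -0.035, 0.253]
ft_force: [-0.1, -0.5, -0.8]
width: 0.0246
grip_force: 0.0
170: 220 220 229 217 218 231 247 248 253 254 254 194 237 248 249 249 250 250 250 249 250 250 250 250
171: 222 203 213 209 221 228 227 216 236 250 255 241 192 236 243 250 249 250 250 250 249 249 250 249
172: 232 184 216 211 210 216 228 228 215 201 208 219 152 154 211 230 219 248 249 250 251 250 249 250
173: 237 232 224 226 217 183 182 148 147 146 146 147 150 147 145 156 198 236 242 249 253 248 236 253
174: 237 238 225 226 197 148 153 157 156 156 152 151 152 151 151 143 170 205 248 228 231 232 214 237
175: 230 235 220 220 155 147 151 155 158 158 157 158 151 150 129 110 167 211 222 223 231 230 227 237
176: 227 224 213 219 157  96 121 120 141 138 135 135 115 103  96  87 153 210 213 226 230 234 227 235
177: 225 213 218 232 182  96  97 100 105 106 107 164 161 124  98 102 171 213 212 222 230 231 223 229
178: 228 227 225 236 232 174 101  94 106 104 106 137 156 158 135 153 210 214 205 219 228 236 221 231
179: 231 230 221 231 231 235 172 130 115 106  99 106 131 153 166 196 241 230 208 223 231 237 228 236
180: 235 233 220 225 230 235 240 241 201 157 175 162 102 138 159 157 176 236 236 241 242 244 240 237
181: 232 234 224 227 228 237 237 237 233 217 235 230 138 124 143 165 147 149 217 240 238 238 227 224
mould region change vs rel 1.8037012987012988
t 22.55 p [0.6086 0.0494 0.2941] tilt 29.57 head -15.3 y [ 0.256  0.967 -0.005] x [-0.841  0.22  -0.493] q [-1.04 -0.17  0.64  1.87  0.48  1.03  0.76] F [-0.2 -0.6 -0.1] w 0.0286 g 0.0
(np.float64(0.489), np.float64(0.1215), np.float64(0.2835)) total [ 0.609  0.195 -0.285] rows 3 each [ 0.203  0.065 -0.095]
(np.float64(0.475), np.float64(0.1255), np.float64(0.1435)) total [0.409 0.005 0.573] rows 3 each [0.136 0.002 0.191]
(np.float64(0.547), np.float64(0.1045), np.float64(0.0295)) total [-0.045 -0.007  0.681] rows 3 each [-0.015 -0.002  0.227]
```

The pump is back at rest and the mould unmoved. Going back to regrasp.

```bash
python3 -m crank '0.152 0.049 -0.071 0 1;0.152 0.049 -0.071 0 1;0.152 0.049 -0.071 0 1;0.152 0.049 -0.071 0 1;0.1 0 0.143 0 1;0.1 0 0.143 0 1;0.1 0 0.143 0 1;0.1 0 0.143 0 1;0 0 0 0 1'>/dev/null; python3 -c "
from h import *
s,r=st();z=r[:,2];T=np.array([.547,.1055,.029]);to(tuple(T-.1*z),tuple(T))"
```

```text
t 23.45 p [0.4745 0.1224 0.1408] tilt 29.41 head -15.9 y [ 0.256  0.967 -0.011] x [-0.843  0.218 -0.491] q [-1.07 -0.25  0.37  2.28  0.67  0.9   0.24] F [-1.1  0.8 -0.2] w 0.0864 g 0.0
t 23.45 p [0.4745 0.1224 0.1408] tilt 29.41 head -15.9 y [ 0.256  0.967 -0.011] x [-0.843  0.218 -0.491] q [-1.07 -0.25  0.37  2.28  0.67  0.9   0.24] F [-1.1  0.8 -0.2] w 0.0864 g 0.0
(np.float64(0.4997800310339416), np.float64(0.118966385377576), np.float64(0.11611447064470451)) total [-0.05   0.017  0.17 ] rows 1 each [-0.05   0.017  0.17 ]
(np.float64(0.547), np.float64(0.1055), np.float64(0.029)) total [ 0.  -0.   0.5] rows 2 each [ 0.   -0.    0.25]
```

```bash
python3 -m crank '-0.05 0.017 0 0 1;0 0 0.11 0 1;0 0 0.11 0 1;0 0 0.11 0 1;0 0 0.11 0 1;0 0 0.11 0 1;0 0 0.11 0 1;0 0 0 0 1'>/dev/null; python3 -c "
from h import *
to((.547,.1055,.029))"
```

```text
t 24.25 p [0.5517 0.108  0.0363] tilt 29.75 head -15.4 y [ 0.257  0.966 -0.005] x [-0.84   0.22  -0.496] q [-1.    0.11  0.51  2.25  0.66  0.5   0.27] F [-1.3 -0.5 -0.1] w 0.0868 g 0.0
(0.547, 0.1055, 0.029) total [ 0.035 -0.018  0.022] rows 1 each [ 0.035 -0.018  0.022]
```

```bash
python3 -m crank '0.035 -0.018 0.022 0 1;0 0 0 0 1;0 0 0 0 -1;0 0 0 0 -1;0 0 0 0 -1;0 0 0 0 -1;0 0 0 0 -1;0 0 0 0 -1' 15; python3 -c "
from h import *
s,r=st();p=s['ee_pos'];to(tuple(p+[0,0,.014]),tuple(p+[-.1,.028,.03]),tuple(p+[-.1,.028,.1]))"
```

```text
time: 25.05
ee_pos: [0.5451, 0.1062, 0.0288]
eef_rot: [0.124, 0.959, -0.035, 0.254]
ft_force: [-2.6, 0.2, 5.0]
width: 0.0602
grip_force: 14.9
t 25.05 p [0.5451 0.1062 0.0288] tilt 29.68 head -15.1 y [ 0.256  0.967 -0.003] x [-0.84   0.221 -0.495] q [-1.    0.11  0.51  2.27  0.68  0.48  0.24] F [-2.6  0.2  5. ] w 0.0602 g 14.9
t 25.05 p [0.5451 0.1062 0.0288] tilt 29.68 head -15.1 y [ 0.256  0.967 -0.003] x [-0.84   0.221 -0.495] q [-1.    0.11  0.51  2.27  0.68  0.48  0.24] F [-2.6  0.2  5. ] w 0.0602 g 14.9
(np.float64(0.5451484684572684), np.float64(0.106158887760891), np.float64(0.04279993637311015)) total [-0.035 -0.    -0.061] rows 1 each [-0.035 -0.    -0.061]
(np.float64(0.4451484684572684), np.float64(0.134158887760891), np.float64(0.05879993637311015)) total [ 0.411  0.007 -0.327] rows 3 each [ 0.137  0.002 -0.109]
(np.float64(0.4451484684572684), np.float64(0.134158887760891), np.float64(0.12879993637311016)) total [-0.173 -0.001 -0.304] rows 2 each [-0.087 -0.001 -0.152]
```

```bash
python3 -m crank '-0.018 0 -0.031 0 -1;-0.018 0 -0.031 0 -1;0.068 0 -0.055 0 -1;0.068 0 -0.055 0 -1;0.068 0 -0.055 0 -1;0.068 0 -0.055 0 -1;0.068 0 -0.055 0 -1;0.068 0 -0.055 0 -1;0 0 0 0 -1'; python3 -m crank '-0.058 0 -0.1 0 -1;-0.058 0 -0.1 0 -1;-0.058 0 -0.1 0 -1;-0.058 0 -0.1 0 -1;0 0 0 0 -1' >/dev/null
python3 - <<'E'
from h import *
t=cam("top");s,r=st()
# pan geometry: rim corners / moulds in current top image
c=np.mean([[ .4675,-.1217],[.5402,-.4663],[.3721,-.4995],[.2997,-.1577]],0); m=np.mean([[.397,-.1769],[.4508,-.4272]],0); print("pan",c,"mid of moulds",m)
hsv=cv2.cvtColor(t["img"],cv2.COLOR_BGR2HSV); mk=((hsv[...,2]>110)&(hsv[...,1]<60)).astype(np.uint8)
n,l,q,ce=cv2.connectedComponentsWithStats(mk); i=l[232,395]; print(q[i],cv2.minAreaRect(np.argwhere(l==i)[:,::-1].astype(np.float32)))
rc=cv2.minAreaRect(np.argwhere(l==i)[:,::-1].astype(np.float32)); print(plane(t,rc[0],.012))
E
```

```text
time: 25.95
ee_pos: [0.4445, 0.1338, 0.0609]
eef_rot: [0.124, 0.959, -0.034, 0.254]
ft_force: [1.0, -0.1, -1.0]
width: 0.0601
grip_force: 14.9
t 26.5 p [0.4467 0.133  0.1535] tilt 29.7 head -14.9 y [ 0.256  0.967 -0.001] x [-0.84   0.222 -0.496] q [-1.11 -0.32  0.32  2.31  0.68  0.98  0.18] F [ 0.4  0.6 -1.4] w 0.06 g 14.9
pan [ 0.419875 -0.3113  ] mid of moulds [ 0.4239  -0.30205]
[ 350  199   99   63 4332] ((398.8494873046875, 229.89199829101562), (47.118526458740234, 92.8940658569336), 78.17850494384766)
[ 0.4210005  -0.31146632  0.012     ]
```

```bash
python3 -c "
from h import *
s,r=st();z=r[:,2];g=np.array([.421,-.309,0])+.019*z;to((g[0],g[1],.15),(g[0],g[1],.06),(g[0],g[1],.031))"
```

```text
t 26.5 p [0.4467 0.133  0.1535] tilt 29.7 head -14.9 y [ 0.256  0.967 -0.001] x [-0.84   0.222 -0.496] q [-1.11 -0.32  0.32  2.31  0.68  0.98  0.18] F [ 0.4  0.6 -1.4] w 0.06 g 14.9
t 26.5 p [0.4467 0.133  0.1535] tilt 29.7 head -14.9 y [ 0.256  0.967 -0.001] x [-0.84   0.222 -0.496] q [-1.11 -0.32  0.32  2.31  0.68  0.98  0.18] F [ 0.4  0.6 -1.4] w 0.06 g 14.9
(np.float64(0.4300971724483034), np.float64(-0.3114249210606196), 0.15) total [-0.416 -2.169  0.259] rows 9 each [-0.046 -0.241  0.029]
(np.float64(0.4300971724483034), np.float64(-0.3114249210606196), 0.06) total [0.223 0.    0.391] rows 2 each [0.111 0.    0.195]
(np.float64(0.4300971724483034), np.float64(-0.3114249210606196), 0.031) total [0.072 0.    0.126] rows 1 each [0.072 0.    0.126]
```

```bash
python3 -m crank '-0.032 -0.167 0.02 0 -1;-0.032 -0.167 0.02 0 -1;-0.032 -0.167 0.02 0 -1;-0.032 -0.167 0.02 0 -1;-0.032 -0.167 0.02 0 -1;-0.032 -0.167 0.02 0 -1;0 0 0 0 -1'|egrep 'pos|rot|grip'; python3 -m crank '-0.032 -0.167 0.02 0 -1;-0.032 -0.167 0.02 0 -1;-0.032 -0.167 0.02 0 -1;-0.032 -0.167 0.02 0 -1;-0.032 -0.167 0.02 0 -1;-0.032 -0.167 0.02 0 -1;-0.032 -0.167 0.02 0 -1;0 0 0 0 -1;0 0 0 0 -1'>/dev/null;python3 - <<'E'
from h import *
t=cam("top");sd=cam("side");s,r=st();z=r[:,2];g=np.array([.421,-.309,0])+.019*z;to((g[0],g[1],.15),(g[0],g[1],.031))
G=s["ee_pos"]-.019*z; b=s["ee_pos"][2]-.0248
print("mould pred centre",G,"rim proj top",proj(t,(G[0],G[1],b+.06)))
g=t["img"].max(2); u,v=map(int,proj(t,(G[0],G[1],b+.06)))
print(u,v);print("\n".join(f"{k}: "+" ".join(f"{x:3d}" for x in g[k,u-14:u+15]) for k in range(v-13,v+14)))
E
```

```text
ee_pos: [0.4391, -0.0485, 0.151]
eef_rot: [0.129, 0.959, -0.036, 0.25]
grip_force: 14.9
t 28.2 p [ 0.4316 -0.2808  0.1495] tilt 29.24 head -15.0 y [ 0.253  0.968 -0.003] x [-0.845  0.219 -0.488] q [-0.32 -0.43  0.79  2.28  0.3   0.68  1.63] F [-0.1  0.2 -1.2] w 0.0601 g 14.9
t 28.2 p [ 0.4316 -0.2808  0.1495] tilt 29.24 head -15.0 y [ 0.253  0.968 -0.003] x [-0.845  0.219 -0.488] q [-0.32 -0.43  0.79  2.28  0.3   0.68  1.63] F [-0.1  0.2 -1.2] w 0.0601 g 14.9
(np.float64(0.4299644463736383), np.float64(-0.3114011212735844), 0.15) total [-0.028 -0.15   0.013] rows 1 each [-0.028 -0.15   0.013]
(np.float64(0.4299644463736383), np.float64(-0.3114011212735844), 0.031) total [0.291 0.002 0.519] rows 3 each [0.097 0.001 0.173]
mould pred centre [ 0.42261921 -0.27836404  0.16607406] rim proj top [398.7264687  227.70652331]
398 227
214: 251 253 253 253 254 254 254 254 254 254 254 254 254 254 254 254 254 254 254 254 254 254 254 254 254 254 254 253 253
215: 254 254 254 254 254 254 254 254 254 254 254 254 254 254 254 254 254 254 254 254 254 254 253 253 253 253 253 253 253
216: 254 254 254 254 2
[... 2302 characters left out ...]
 55  70  89  91  99 114 126 139 164 194 205 193 178 198 222 227 218 172 114  95 107 114 124 126
236:  42  39  45  41  44  62 116 160 165 141 108  76  69  80 101 114 118 135 175 207 219 214 173 105  74  77  81  99 117
237:  38  42  35  38  45  96 178 231 237 227 172  97  51  42  44  46  56  75 104 126 146 156 132 100  79  72  64  82 104
238:  38  40  39  34  57 132 225 249 252 249 205 109  54  39  36  33  35  40  39  51  72  78  80  78  80  75  75  99 109
239:  37  39  41  41  68 153 235 251 252 246 195 101  59  44  30  26  29  25  33  40  50  49  43  50  54  57  72  95 104
240:  49  47  39  49  78 153 221 244 246 229 156  97  81  63  37  27  29  29  31  49  70  65  43  35  31  36  45  59  66
```

The held mould's rim shows at about (399,228), as predicted. Moving over the gap and lowering.

```bash
python3 -m crank '-0.014 -0.075 0.006 0 -1;-0.014 -0.075 0.006 0 -1;0 0 0 0 -1;0.06 0 0.107 0 -1;0.06 0 0.107 0 -1;0.06 0 0.107 0 -1;0.06 0 0.107 0 -1;0 0 0 0 -1;0 0 0 0 -1'; python3 -c "
from h import *
s,r=st();z=r[:,2];g=np.array([.421,-.309,0])+.019*z;to((g[0],g[1],.031))"
```

```text
time: 29.1
ee_pos: [0.4303, -0.3117, 0.0532]
eef_rot: [0.123, 0.96, -0.034, 0.251]
ft_force: [0.5, -0.0, -0.5]
width: 0.0604
grip_force: 14.9
t 29.1 p [ 0.4303 -0.3117  0.0532] tilt 29.28 head -14.9 y [ 0.252  0.968 -0.003] x [-0.844  0.219 -0.489] q [-0.65 -0.28  1.29  2.35  0.17  0.4   1.87] F [ 0.5 -0.  -0.5] w 0.0604 g 14.9
t 29.1 p [ 0.4303 -0.3117  0.0532] tilt 29.28 head -14.9 y [ 0.252  0.968 -0.003] x [-0.844  0.219 -0.489] q [-0.65 -0.28  1.29  2.35  0.17  0.4   1.87] F [ 0.5 -0.  -0.5] w 0.0604 g 14.9
(np.float64(0.4299800765471866), np.float64(-0.3113923852354292), 0.031) total [0.056 0.002 0.096] rows 1 each [0.056 0.002 0.096]
```

```bash
python3 -m crank '0.027 0 0.048 0 -1;0.027 0 0.048 0 -1;0 0 0 0 -1;0 0 0 0 -1'>/dev/null; python3 -c "
from h import *
st()"; python3 -m crank '0.005 0 0.0087 0 -1;0 0 0 0 -1;0 0 0 0 -1'|egrep 'pos|ft'; python3 -c "
from h import *
st()"
```

```text
t 29.5 p [ 0.4275 -0.3101  0.0381] tilt 28.92 head -14.6 y [ 0.252  0.968 -0.   ] x [-0.847  0.22  -0.484] q [-0.64 -0.13  1.33  2.36 -0.26  0.37  2.26] F [-0.8  0.4 -0.1] w 0.0598 g 14.9
ee_pos: [0.4275, -0.3098, 0.0359]
ft_force: [0.3, 0.4, 0.4]
t 29.8 p [ 0.4275 -0.3098  0.0359] tilt 28.96 head -14.5 y [0.252 0.968 0.001] x [-0.847  0.221 -0.484] q [-0.63 -0.09  1.33  2.36 -0.37  0.37  2.35] F [0.3 0.4 0.4] w 0.0603 g 14.9
```

```bash
for i in 1 2 3; do python3 -m crank '0.007 0 0.013 0 -1;0 0 0 0 -1'|egrep 'pos|ft'; done; python3 -c "
from h import *
st()"
```

```text
ee_pos: [0.4274, -0.3096, 0.0326]
ft_force: [-0.3, 0.4, -1.3]
ee_pos: [0.4272, -0.3097, 0.0295]
ft_force: [0.2, -0.1, -0.5]
ee_pos: [0.4269, -0.3091, 0.0279]
ft_force: [0.7, 0.3, -1.0]
t 30.4 p [ 0.4269 -0.3091  0.0279] tilt 28.92 head -14.6 y [0.253 0.968 0.   ] x [-0.847  0.221 -0.484] q [-0.57  0.01  1.29  2.37 -0.65  0.39  2.6 ] F [ 0.7  0.3 -1. ] w 0.0603 g 14.9
```

```bash
for i in 1 2; do python3 -m crank '0.004 0 0.0065 0 -1;0 0 0 0 -1'|egrep 'pos|ft'; done; python3 -c "
from h import *
s,r=st();print(s['joint_positions'][6])"
```

```text
ee_pos: [0.4269, -0.3102, 0.0281]
ft_force: [-0.9, -0.3, -1.0]
ee_pos: [0.427, -0.311, 0.0276]
ft_force: [-0.2, 1.0, 1.4]
t 30.8 p [ 0.427  -0.311   0.0276] tilt 29.03 head -14.9 y [ 0.254  0.967 -0.001] x [-0.846  0.222 -0.485] q [-0.25  0.02  0.97  2.36 -0.66  0.38  2.6 ] F [-0.2  1.   1.4] w 0.0599 g 14.9
2.596602437480351
```

```bash
for i in 1 2; do python3 -m crank '0.004 0 0.0065 0 -1;0 0 0 0 -1'|egrep 'pos|ft'; done; python3 -c "
from h import *
s,r=st();print(s['joint_positions'][6])"
```

```text
ee_pos: [0.4274, -0.3113, 0.0269]
ft_force: [-4.2, 3.5, 12.5]
ee_pos: [0.4277, -0.3113, 0.0258]
ft_force: [-3.0, 4.8, 14.5]
t 31.2 p [ 0.4277 -0.3113  0.0258] tilt 29.14 head -14.9 y [ 0.254  0.967 -0.002] x [-0.845  0.221 -0.487] q [ 0.05  0.03  0.65  2.35 -0.67  0.37  2.6 ] F [-3.   4.8 14.5] w 0.0601 g 14.9
2.5974498859834965
```

Touched down. Releasing and withdrawing.

```bash
python3 -m crank '0 0 0 0 0.6;0 0 0 0 0.8;0 0 0 0 1;0 0 0 0 1;0 0 0 0 1'|egrep 'pos|ft|wid'; python3 -m crank '0 0 -0.1 0 1;0 0 -0.2 0 1;0 0 -0.2 0 1;0 0 -0.2 0 1;0 0 -0.2 0 1;0 0 -0.2 0 1;0 0 0 0 1;0 0 0 0 1'
python3 - <<'E'
from h import *
t=cam("top");sd=cam("side");w=wcam();st()
for n,p in(("new",(.421,-.309)),("a",(.397,-.1769)),("b",(.4508,-.4272))): print(n,"top",proj(t,(*p,.063)).round(1),"side",proj(sd,(*p,.033)).round(1))
o=cv2.imread("pics/side0.png");d=cv2.absdiff(o,sd["img"]).max(2)>45
print("side diff"); n,l,q,c=cv2.connectedComponentsWithStats(d.astype(np.uint8)); print([x.tolist() for x in q[1:] if x[4]>25])
o=cv2.imread("pics/top0.png");d=cv2.absdiff(o,t["img"]).max(2)>45
n,l,q,c=cv2.connectedComponentsWithStats(d.astype(np.uint8)); print([x.tolist() for x in q[1:] if x[4]>20])
g=t["img"].max(2);print("\n".join(f"{k}: "+" ".join(f"{x:3d}" for x in g[k,384:414]) for k in range(212,250)))
g=sd["img"].max(2);print("side");print("\n".join(f"{k}: "+" ".join(f"{x:3d}" for x in g[k,364:394]) for k in range(178,216)))
E
```

```text
ee_pos: [0.4271, -0.3098, 0.024]
ft_force: [0.5, 0.1, 0.7]
width: 0.0853
time: 32.5
ee_pos: [0.3345, -0.2868, 0.1964]
eef_rot: [0.124, 0.96, -0.031, 0.249]
ft_force: [-0.2, 0.4, -0.6]
width: 0.087
grip_force: 0.0
t 32.65 p [ 0.3352 -0.285   0.195 ] tilt 28.88 head -14.1 y [0.25  0.968 0.003] x [-0.847  0.221 -0.483] q [ 0.4  -0.49  0.32  2.31 -0.1   0.85  2.08] F [-0.7  0.7  0.4] w 0.0869 g 0.0
new top [400.7 229.4] side [378.9 196.5]
a top [366.  235.3] side [369.8 210.7]
b top [431.7 222. ] side [384.3 185. ]
side diff
[[390, 0, 151, 163, 5500], [549, 4, 62, 80, 211], [559, 8, 38, 46, 1308], [593, 32, 47, 55, 584], [563, 51, 25, 9, 57], [424, 87, 6, 10, 26], [581, 87, 12, 14, 26], [468, 100, 97, 50, 625], [484, 126, 18, 16, 88], [504, 159, 35, 45, 399], [450, 162, 36, 54, 1001], [441, 182, 9, 49, 216], [491, 182, 11, 9, 62], [372, 187, 23, 24, 208], [500, 200, 15, 37, 104], [263, 265, 25, 32, 638], [473, 287, 32, 15, 130]]
[[220, 216, 21, 19, 300], [390, 223, 19, 24, 249], [379, 251, 13, 7, 57], [393, 258, 30, 9, 68], [468, 261, 51, 52, 1082], [345, 268, 226, 132, 9960], [384, 271,
[... 9011 characters left out ...]
199 188 191 255 255 255 255 255 255 203 203 202 204 201 204 217 255 255 254
211: 191 202 210 216 216 217 217 219 215 214 207 198 188 197 255 253 253 253 253 254 255 255 255 255 255 255 255 254 253 253
212: 187 204 210 214 213 219 219 214 216 210 208 197 195 231 255 253 252 252 252 253 253 253 253 253 253 253 253 253 252 252
213: 193 204 208 211 215 215 215 216 214 211 207 198 190 214 255 253 253 252 252 252 252 253 252 252 252 253 252 253 252 252
214: 191 200 206 207 215 216 216 215 209 207 208 201 187 210 255 253 252 252 253 252 252 252 252 252 252 253 253 253 253 253
215: 189 199 205 210 212 212 212 211 213 209 209 198 184 207 255 253 253 252 252 252 252 252 252 253 253 253 253 253 253 253
```

The mould stands upright in the gap. The side-view rim is centred at (379.5,190) and the top view at about (400,230), both as predicted. Apart from the arm itself, the only image differences are the mould's old and new places. Handing in.

```bash
python3 -c "
from bench import workorder
print(workorder.close_job())"
```

```text
the job is handed in; nothing more can be done
None
```

I oiled the mould under the spout with one full pump stroke, set it upright in the gap on the baking sheet with nothing else shifted, and handed the job in at about 33 s; the hand-in gave no verdict.

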